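# Level the sample analyser under a pressed spirit level

## Task

The sample tubes are loaded in the small white analyser: push its lid fully shut, lay the yellow spirit level flat on the middle of the shut lid, pointing from the machine's left to its right, and turn the black knob of the levelling foot until the bubble stands between the two black lines. Then press the level down on the lid with the fingertips, at about 10 N and never hard, and finish while still pressing, with the bubble centred, so that the reading can be signed off. Leave the other things on the desk where they stand.

Things in the scene. Friction and masses are not known exactly. Their poses are not given: they have to be found in the camera images.
- analyser: White table-top analyser, 170 mm deep (x), 180 wide (y), 109 high, lid shut. Origin on the desk under its centre; x to its back (hinge side), y to its left, z up. Stands on two rubber feet, 80 mm left of centre, and one levelling foot on a lug, 150 mm right of centre. At the start its right side is 0.4 to 1 degree too low, differing each time. It does not slide.
- lid_middle (a point): Centre of the lid's outer face; x from front edge to hinge, y to the machine's left, z out of the lid. Flat white slab 168 mm (x) by 180 (y), 16 thick, with a blue lip 13 mm long, 70 wide at the middle of the front edge. Shut, the face lies 109 mm above the desk, level but for the machine's lean.
- lid_hinge (a point): Middle of the lid's hinge line, at the machine's back edge, 93 mm above the desk, on the plane of the lid's underside (16 mm below the outer face). The hinge line runs along the machine's y.
- lid (a joint): Opening angle of the lid, rad: 0 = shut, the start is 0.6 to 1.0. The free edge (168 mm from the hinge) swings up and back. The hinge is stiff: the lid stays where it is left; closing it takes about 1 to 3 N at the free edge.
- knob_centre (a point): Centre of the round black knob of the levelling foot, on its upright axis, 79 mm above the desk: 38 mm across, 26 tall (66 to 92 mm above the desk), white mark on top. Free all round above the lug (49 mm above the desk); 60 mm from the analyser's side wall. It keeps its height as it turns.
- foot_knob (a joint): Knob angle, rad, growing clockwise seen from above; start 0 to 1, range -0.5 to 9. Clockwise raises the machine's right side, 6 mm a turn; the bubble moves about 3.8 mm a radian, and 1.5 to 4.5 rad are needed. Takes about 0.06 N m, stays where left. Only the bubble tells when the machine is level.
- level_centre (a point): Centre (half-way up) of the yellow spirit level: bar 130 mm long (x), 28 wide (y), 38 high, about 0.28 kg, black ends, flat base, z up. The green vial is set in the middle 52 mm of its top; 39 mm of flat top at either side. It lies on the desk to the right or to the left of the analyser.
- bubble (a joint): Place of the pale bubble (17 mm long) along the level's x from mid-vial, m; positive to the +x end, at most 0.016 either way. It goes to the higher end, 16 mm a degree, and settles in about 1 s. The two black lines are 11.5 mm either side of the middle, so within 3 mm it stands between them.
- timer: Bystander: small white timer, 66 x 62 x 20 mm, lying on the desk, origin at its underside.
- sanitiser: Bystander: white pump bottle, 68 mm across, 195 mm high, origin at its underside.
- sprayer: Bystander: pink spray bottle, 72 mm across, 172 mm high, origin at its underside.
- tube_rack: Bystander: blue rack of red-capped sample tubes, 80 x 170 mm, 90 mm high, origin at its underside.
- mask_box: Bystander: white carton, 105 x 190 x 85 mm, origin at its underside.
- marker: Bystander: marker pen, 105 mm long (its x), 12 mm thick, lying in front of the analyser, origin at its underside.
- swab_packs: Bystander: stack of swab packs, 190 mm (its x) by 55 mm, 31 mm high, lying in front, origin at its underside.
There are look-alikes about, which are no part of the job. What is meant by the part that bears level_centre is not purple, and is the larger of those in its own colour.

How it is judged:
By the outcome, as a careful person would: the job done as asked, in the order asked, and still so for the second after the job is handed in, while the arm keeps its last pose, push and grip.
It also fails if it takes over 72 s, if anything falls off the work surface, if the arm or the gripper's body presses on something with over 40 N, if the wrist force passes 120 N, or if a joint passes its speed limit or range.

## Robot

A 7-joint arm with a two-finger parallel gripper is mounted at the origin on the work surface. World frame = base frame: x ahead of the robot, y to its left, z up, the work surface at z = 0. Lengths are in m, angles in rad, forces in N, time in s.
With the tool pointing down it reaches from about 0.425 to 0.925 m from the base axis. Payload 6.8 kg.
Tool frame: the origin (TCP) lies midway between the tips of the shut fingers; the grasp point (between the pads) lies r.grip_point_offset behind it (r.grip_point_offset is the distance from the TCP to the grasp point, in m); z points along the fingers, y is the direction in which the jaws open and shut (so a half turn about z gives the same grasp; the last joint's range is limited). The gripper opens to 85 mm and grips with 20 to 120 N. Pads are 22 mm wide; open, the fingers measure 114 mm over their backs; the gripper's body (76 mm by 85 mm) begins 54 mm behind the grasp point. The pads swing forward as they close: fully open they stand 13 mm farther back than shut.
Start: joints at [-1.419, 0.477, 0.022, 1.555, -0.011, 1.109, -0.083], TCP at [0.173, 0.652, 0.231] pointing down, gripper open.
Joint ranges: [-2.96, 2.96], [-0.34, 2.1], [-1.41, 1.46], [0.24, 2.44], [-1.37, 4.51], [0.17, 1.92], [-2.96, 2.96]. Speed limits (rad/s): [2.39, 2.39, 3.14, 3.14, 3.14, 3.14, 3.14].

## Interface

Orientations are given as a rotation vector (axis times angle).
In Python, from bench import r gives the robot as it stands. The module is installed in compiled form; this text tells all that it offers.
- The arm moves only by the tool play_rows, never from a script. Its argument "deltas" is a list of rows, each a list of 3 entries, a list of its own where there are three numbers: the finger opening in mm, from 0 to 85.4, then the shift along the tool's x, y, z in mm, then the turn, a rotation vector about the tool's x, y, z in rad. A call has 1 to 8 rows; each row is the pose to reach, as a shift and turn from the pose measured when the call began, along the tool's axes at that moment; what a row does not reach only later rows make up. A row lasts 1/8 s, in which the tool goes at most 62.5 mm and 10.7 degrees, less where a joint would pass 70% of its speed; a pose out of reach is approached as far as the arm can. A call with a gripper value outside its range is refused whole. The fingers move at their own pace and stop on an object; "squeeze" is the grip in N (left out, the last holds). Time passes only in rows, so rows that repeat a pose let the fingers close. It gives the time, the measured TCP pose, the force and the opening at its end, in the units of the state.
- r.get_obs(): the state, without advancing time (a new reading comes with each control period).
- r.grab_frame(name): name is "side" or "top" or "wrist"; returns (picture, depth): 420x560x3 uint8, red, green, blue; 420x560 float32, m along the optical axis (not along the pixel's ray), 0 where there is no reading.
- r.camera_model(name): a dict with "mtx" (3x3 intrinsics, pixels), "D" ([k1, k2, p1, p2, k3] as OpenCV has them; the pictures are not rectified), "rvec" (rotation vector, rad) and "tvec" (3), from world to camera coordinates, as OpenCV has them; the wrist camera has in their place "T_tool_cam" (4x4, takes a point from camera to tool coordinates, whose origin is the TCP and whose axes are the flange's). Camera axes: x right, y down, z forward; pixel columns grow to the right and rows downward; lengths in m; the calibration is good to about 2 mm. A picture is of the moment at which its call begins: read the wrist's pose just before it. camera_model takes no time and is no camera call.
- r.hand_in(): hands the job in, once; it reports no verdict.
The state is a dict: "clock": time; "joints": joint angles; "qvel": joint speeds; "tau": joint torques, N m; "tcp_pos": TCP position; "orientation": TCP orientation; "contact_force": force on the tool from outside, world axes, zero at the start; "moment": the same for the moment, N m; "grip_width": finger opening in m.
Only numpy, scipy, OpenCV 4.12 (cv2) and the standard library are available. Lean on these libraries where they do the work, as an engineer would, in place of code of your own. Each camera call takes 0.05 s, during which the arm holds its last target. There are 200 camera calls.

## Working session

There is one attempt and no reset: what is moved stays moved. The work goes in short steps, Python scripts to look and compute and a tool call to move; the robot and the scene stay as the last step left them, time stands still between calls to the robot, and variables do not carry over. Pictures are saved under pics/ and viewed, about 8 in all and at most 12, crops included, and the job is handed in when it is done.

Besides the shell and the picture viewer there is one more tool, called as a command line: name --argument value ..., lists and objects as JSON in quotes. play_rows: Moves the arm, as the interface text tells. Its arguments: {"type":"object","properties":{"deltas":{"type":"array"},"squeeze":{"type":"number"}},"required":["deltas"]}

```bash
mkdir -p pics; cat > h.py <<'E'
import numpy as np, cv2
from scipy.spatial.transform import Rotation as R
from bench import r
def cam(name,o=None):
    """K,D,Rcw,origin (cam->world)"""
    m=r.camera_model(name);K=np.array(m["mtx"],float);D=np.array(m["D"],float)
    if name=="wrist":
        T=np.array(m["T_tool_cam"]);Rt=R.from_rotvec(o["orientation"]).as_matrix()
        return K,D,Rt@T[:3,:3],Rt@T[:3,3]+np.array(o["tcp_pos"])
    Rm=cv2.Rodrigues(np.array(m["rvec"],float))[0]
    return K,D,Rm.T,-Rm.T@np.array(m["tvec"],float).ravel()
def rays(c,px):
    u=cv2.undistortPoints(np.array(px,float).reshape(-1,1,2),c[0],c[1]).reshape(-1,2)
    return np.c_[u,np.ones(len(u))]@c[2].T
def plane(c,px,z):
    d=rays(c,px);return c[3]+d*((z-c[3][2])/d[:,2])[:,None]
def cloud(c,depth,px):
    px=np.array(px).reshape(-1,2);z=depth[px[:,1].astype(int),px[:,0].astype(int)]
    return c[3]+rays(c,px)*z[:,None]
def grab(name):
    o=r.get_obs();im,d=r.grab_frame(name);return im,d,cam(name,o),o
def save(n,im,s=1):
    cv2.imwrite(n,cv2.resize(im[:,:,::-1],None,fx=s,fy=s,interpolation=cv2.INTER_CUBIC))
E
python3 - <<'E'
from h import *
for n in("top","side"):
    im,d,c,o=grab(n);save(f"pics/{n}0.png",im,1.4);np.savez(f"{n}0.npz",im=im,d=d);print(n,c[3],c[2][:,2])
print(o,r.grip_point_offset)
E
```

```text
top [0.34604403 0.01153017 1.21101175] [ 0.20559002 -0.01162834 -0.97856912]
side [ 0.15068257 -0.94445557  1.03103038] [ 0.30445439  0.67218235 -0.67489141]
{'clock': 0.05, 'joints': array([-1.41909808,  0.47777622,  0.02233072,  1.55641445, -0.01151765,
        1.10930389, -0.08307646]), 'qvel': array([-9.97464535e-04, -3.42490505e-04, -6.05111206e-04, -1.79192363e-05,
        7.13056191e-05,  1.50725801e-03,  7.19899068e-04]), 'tau': array([ 4.24626429e-03, -5.98294294e+01,  1.61541581e+00, -2.82249767e+01,
        1.28745509e-02,  5.25710697e-03, -2.40329570e-05]), 'tcp_pos': array([0.17325261, 0.65179315, 0.23035717]), 'orientation': array([-4.06856699e-01, -3.11501426e+00,  2.78038996e-03]), 'contact_force': array([-0.18442339,  0.10694814,  0.77182004]), 'moment': array([-0.0066699 ,  0.01482979,  0.00979473]), 'grip_width': 0.0858462642879481} 0.0187
```

View pics/top0.png

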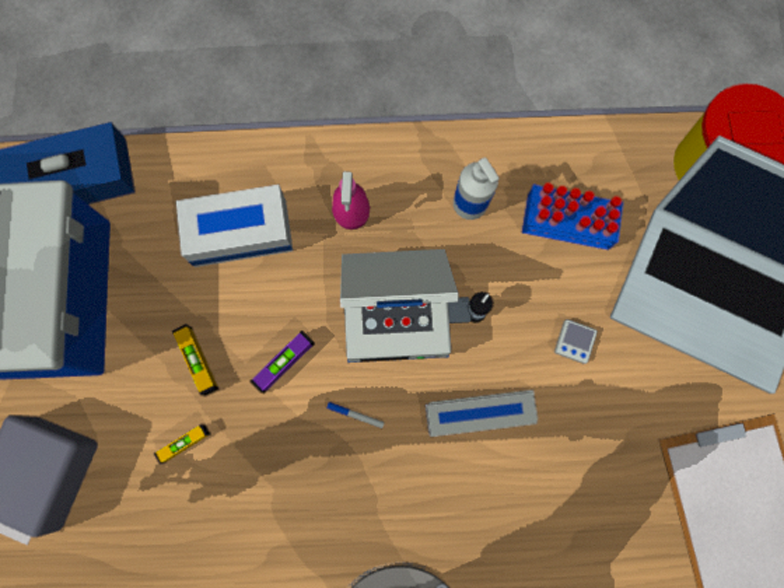

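View pics/side0.png

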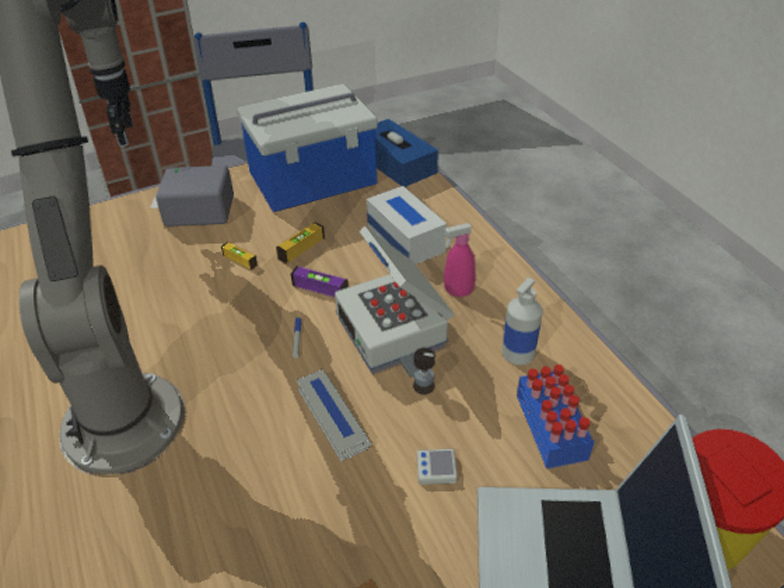

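The top view, in 784x588 pixels, shows three levels: large yellow (195,360), small yellow (182,443) and purple (283,361). The analyser is at (400,310) with its lid open, and the knob is at (481,306). I choose the larger yellow one, at (195,360), and will check it in a crop while measuring.

```bash
python3 - <<'E'
from h import *
f=np.load("top0.npz");im,d=f["im"],f["d"];c=cam("top")
hsv=cv2.cvtColor(im,cv2.COLOR_RGB2HSV)
m=cv2.inRange(hsv,(20,150,90),(32,255,255))
n,l,s,ce=cv2.connectedComponentsWithStats(m)
for i in range(1,n):
    if s[i,4]>30: print(s[i],ce[i])
# level: points higher than 25mm in ROI
def comp(x0,y0,x1,y1,zl,zh):
    v,u=np.mgrid[y0:y1,x0:x1];px=np.c_[u.ravel(),v.ravel()];P=cloud(c,d,px)
    k=(P[:,2]>zl)&(P[:,2]<zh);return px[k],P[k]
px,P=comp(110,220,165,295,.030,.046)
print("level z",np.median(P[:,2]),len(P))
Q=plane(c,px,.038)[:,:2]*1000
print("level rect",cv2.minAreaRect(Q.astype(np.float32)))
# knob
px,P=comp(325,200,360,235,.084,.1)
Q=plane(c,px,.092)[:,:2]*1000
print("knob",cv2.minEnclosingCircle(Q.astype(np.float32)),np.median(P[:,2]),len(P), Q.mean(0))
# lid: heights
px,P=comp(235,170,335,225,.1,.35)
A=np.c_[P[:,:2],np.ones(len(P))]
print("lid",P.min(0),P.max(0))
# front rim of box: z 0.085-.1
px,P=comp(235,210,330,262,.085,.1)
print("rim",P.min(0),P.max(0),cv2.minAreaRect((P[:,:2]*1000).astype(np.float32)),len(P))
for q in [(250,185),(285,185),(320,185),(250,205),(285,205),(320,205),(250,212),(320,212)]: print(q,cloud(c,d,[q])[0].round(4))
save("pics/crop.png",np.hstack([im[210:340,100:240],im[160:290,230:370]]),2.8)
E
```

```text
[481  82  24  47 540] [491.83333333 106.73148148]
[124 234  28  46 389] [137.68637532 256.50128535]
[111 304  37  26 285] [128.8877193  317.07017544]
level z 0.03841000052073862 601
level rect ((488.85443115234375, 346.87005615234375), (132.28240966796875, 30.955310821533203), 23.660306930541992)
knob ((556.7469482421875, -166.41334533691406), 20.428085327148438) 0.09332319808331158 199 [ 557.10176406 -166.70256625]
lid [ 0.52987285 -0.10994713  0.10049781] [0.65385209 0.07116957 0.24138553]
rim [ 0.47064964 -0.10892101  0.08507128] [0.56200026 0.07150915 0.09989518] ((516.3236083984375, -18.483360290527344), (90.05250549316406, 180.10704040527344), 0.6028341054916382) 2614
(250, 185) [0.6362 0.0563 0.1268]
(285, 185) [ 0.6309 -0.0267  0.1322]
(320, 185) [ 0.6616 -0.1245 -0.0007]
(250, 205) [0.5699 0.0547 0.206 ]
(285, 205) [ 0.5649 -0.0216  0.2123]
(320, 205) [ 0.56   -0.0969  0.2184]
(250, 212) [0.5495 0.0542 0.2291]
(320, 212) [ 0.5431 -0.095   0.2259]
```

View pics/crop.png

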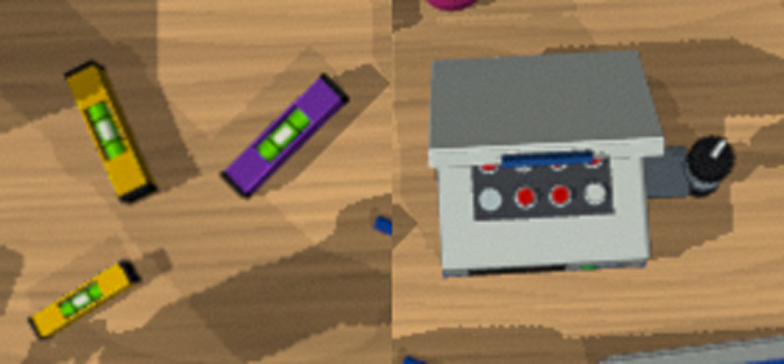

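The crop confirms the choice: the larger yellow level, measuring 132x31 mm. I'll fit the machine's yaw and the lid angle, then compute the first move.

```bash
cat >> h.py <<'E'
def to(x,y,z,phi,near=True):
    """tool-frame shift (mm), turn (rad) to TCP x,y,z, tool down, jaw axis azimuth phi deg (mod 180 if near)"""
    o=r.get_obs();R0=R.from_rotvec(o["orientation"]);out=[]
    for p in ([phi,phi+180] if near else [phi]):
        a=np.radians(p);ey=np.array([np.cos(a),np.sin(a),0]);ez=np.array([0,0,-1.])
        R1=R.from_matrix(np.c_[np.cross(ey,ez),ey,ez]);out.append((R0.inv()*R1).as_rotvec())
    t=min(out,key=np.linalg.norm)
    print("shift",(R0.inv().apply(np.array([x,y,z])-o["tcp_pos"])*1000).round(1),"turn",t.round(3))
def state():
    o=r.get_obs();M=R.from_rotvec(o["orientation"]).as_matrix()
    print("t",round(o["clock"],2),"tcp",o["tcp_pos"].round(4),"jawaz",np.degrees(np.arctan2(M[1,1],M[0,1])).round(1),"z",M[:,2].round(3),"F",o["contact_force"].round(1),"w",round(o["grip_width"],4),"q",o["joints"].round(2))
E
python3 - <<'E'
from h import *
f=np.load("top0.npz");im,d=f["im"],f["d"];c=cam("top")
v,u=np.mgrid[182:208,248:318];px=np.c_[u.ravel(),v.ravel()];P=cloud(c,d,px)
P=P[P[:,2]>.11];
for _ in range(4):
    m=P.mean(0);n=np.linalg.svd(P-m,full_matrices=False)[2][2];n*=np.sign(n[2]);e=(P-m)@n;P=P[abs(e)<2.5*e.std()+1e-4]
print("lid n",n,"theta",np.arccos(n[2]),"yaw",np.degrees(np.arctan2(n[1],n[0])),e.std())
# front top edge: for columns of rim, min x at z>.085
v,u=np.mgrid[225:262,235:335];px=np.c_[u.ravel(),v.ravel()];P=cloud(c,d,px);k=(P[:,2]>.084)&(P[:,2]<.1)
px=px[k];E=np.array([[a,px[px[:,0]==a,1].max()] for a in np.unique(px[:,0])]);Q=plane(c,E,.093)
Q=Q[(Q[:,1]>-.10)&(Q[:,1]<.06)]
p=np.polyfit(Q[:,1],Q[:,0],1);print("front edge x=",p,"yaw",-np.degrees(np.arctan(p[0])))
# sides
for vv in (230,238,246):
    a=px[px[:,1]==vv];q=plane(c,[a[a[:,0].argmin()],a[a[:,0].argmax()]],.093);print(q.round(4))
state();to(.56,-.02,.27,90)
E
```

```text
lid n [7.73877963e-01 1.26596967e-04 6.33334732e-01] theta 0.8849415547263954 yaw 0.009372888485883643 0.0008098219882508312
front edge x= [-0.01193522  0.47187946] yaw 0.6838053217452875
[[ 0.5339  0.069   0.093 ]
 [ 0.5256 -0.1065  0.093 ]]
[[ 0.5144  0.0696  0.093 ]
 [ 0.5061 -0.1076  0.093 ]]
[[ 0.4952  0.0703  0.093 ]
 [ 0.4868 -0.1063  0.093 ]]
t 0.1 tcp [0.1732 0.6518 0.2304] jawaz 75.1 z [-0.    -0.002 -1.   ] F [ 0.6  0.6 -0.4] w 0.0853 q [-1.42  0.48  0.02  1.56 -0.01  1.11 -0.08]
shift [-546.4 -550.   -38.6] turn [-0.002 -0.    -0.26 ]
```

play_rows --deltas '[[0,[-546,-550,-40],[0,0,-0.26]],[0,[-546,-550,-40],[0,0,-0.26]],[0,[-546,-550,-40],[0,0,-0.26]],[0,[-546,-550,-40],[0,0,-0.26]],[0,[-546,-550,-40],[0,0,-0.26]],[0,[-546,-550,-40],[0,0,-0.26]],[0,[-546,-550,-40],[0,0,-0.26]],[0,[-546,-550,-40],[0,0,-0.26]]]' --squeeze 40

```text
clock: 1.1
tcp_pos: [0.4227, 0.2174, 0.2572]
orientation: [0.0, -3.141, 0.002]
contact_force: [1.1, 0.5, 1.0]
grip_width: -0.0001
```

```bash
python3 -c "
from h import *
state();to(.565,-.02,.262,90)"
```

```text
t 1.1 tcp [0.4227 0.2174 0.2572] jawaz 90.0 z [-0.    -0.001 -1.   ] F [1.1 0.5 1. ] w -0.0001 q [-0.79  0.11  0.2   2.   -0.02  1.03  0.99]
shift [-142.2 -237.5   -4.5] turn [-0.001 -0.     0.   ]
```

play_rows --deltas '[[0,[-142,-237,-5],[0,0,0]],[0,[-142,-237,-5],[0,0,0]],[0,[-142,-237,-5],[0,0,0]],[0,[-142,-237,-5],[0,0,0]],[0,[-142,-237,-5],[0,0,0]],[0,[-142,-237,-5],[0,0,0]]]'

```text
clock: 1.85
tcp_pos: [0.5651, -0.0223, 0.2621]
orientation: [-0.007, -3.141, 0.004]
contact_force: [-0.7, 0.7, -0.9]
grip_width: -0.0002
```

play_rows --deltas '[[0,[0,2,27],[0,0,0]],[0,[5,2,50],[0,0,0]],[0,[27,2,71],[0,0,0]],[0,[44,2,96],[0,0,0]],[0,[56,2,123],[0,0,0]],[0,[60,2,140],[0,0,0]],[0,[62,2,150],[0,0,0]],[0,[62,2,152],[0,0,0]]]'

```text
clock: 2.85
tcp_pos: [0.5024, -0.0195, 0.1098]
orientation: [-0.005, -3.139, 0.004]
contact_force: [-0.4, 0.7, 1.4]
grip_width: 0.0002
```

play_rows --deltas '[[0,[0,0,1],[0,0,0]],[0,[0,0,2],[0,0,0]],[0,[0,0,2],[0,0,0]]]'

```text
clock: 3.22
tcp_pos: [0.5027, -0.0194, 0.1081]
orientation: [-0.005, -3.14, 0.003]
contact_force: [-0.3, 0.4, 2.1]
grip_width: 0.0002
```

play_rows --deltas '[[0,[0,0,1],[0,0,0]],[0,[0,0,2],[0,0,0]],[0,[0,0,3],[0,0,0]],[0,[0,0,3],[0,0,0]]]'

```text
clock: 3.72
tcp_pos: [0.5029, -0.0199, 0.1071]
orientation: [-0.006, -3.14, 0.002]
contact_force: [-9.0, -0.8, 25.4]
grip_width: -0.0
```

```bash
python3 -c "
from h import *
state();to(.489,.347,.17,113.7)"
```

```text
t 3.73 tcp [ 0.5029 -0.0199  0.1071] jawaz 89.8 z [-0.001 -0.001 -1.   ] F [-9.  -0.8 25.4] w -0.0 q [-0.37  0.38  0.35  2.09 -0.2   0.7   1.67]
shift [ 15.4 366.8 -63.3] turn [-0.001 -0.002 -0.418]
```

play_rows --deltas '[[0,[0,0,-60],[0,0,0]],[60,[15,367,-63],[0,0,-0.418]],[60,[15,367,-63],[0,0,-0.418]],[60,[15,367,-63],[0,0,-0.418]],[60,[15,367,-63],[0,0,-0.418]],[60,[15,367,-63],[0,0,-0.418]],[60,[15,367,-63],[0,0,-0.418]],[60,[15,367,-63],[0,0,-0.418]]]'

```text
clock: 4.72
tcp_pos: [0.4876, 0.3533, 0.1694]
orientation: [0.658, -3.071, -0.003]
contact_force: [-0.8, -0.8, -0.4]
grip_width: 0.0597
```

```bash
python3 - <<'E'
from h import *
state()
im,d,c,o=grab("wrist");save("pics/w1.png",im,1)
t,dt,ct,_=grab("top")
hsv=cv2.cvtColor(im,cv2.COLOR_RGB2HSV)
m=cv2.inRange(hsv,(20,130,80),(33,255,255))
n,l,s,ce=cv2.connectedComponentsWithStats(m);print(s[1:][s[1:,4]>300])
v,u=np.mgrid[0:420:3,0:560:3];px=np.c_[u.ravel(),v.ravel()];P=cloud(c,d,px);k=(P[:,2]>.03)&(P[:,2]<.045)&(np.hypot(P[:,0]-.489,P[:,1]-.347)<.09)
print("level from wrist",cv2.minAreaRect((P[k,:2]*1000).astype(np.float32)),np.median(P[k,2]))
# lid shut plane from top
v,u=np.mgrid[190:245,250:318];px=np.c_[u.ravel(),v.ravel()];P=cloud(ct,dt,px);k=P[:,2]>.09;P=P[k]
A=np.c_[P[:,:2]-[.557,-.0185],np.ones(len(P))];print("lid plane",np.linalg.lstsq(A,P[:,2],rcond=None)[0], "ext",P.min(0),P.max(0))
to(.489,.347,.010,113.7)
E
```

```text
t 4.72 tcp [0.4876 0.3533 0.1694] jawaz 114.2 z [-0.001  0.001 -1.   ] F [-0.8 -0.8 -0.4] w 0.0597 q [-0.86  0.42  0.17  1.8  -0.09  0.92  1.34]
[[ 318   36  109   40 2295]
 [ 258  137   33  122 2569]]
level from wrist ((487.7660827636719, 346.60198974609375), (125.98041534423828, 27.072803497314453), 23.309715270996094) 0.037014121196390665
lid plane [-0.52880509  0.0695195   0.1140917 ] ext [ 0.34604403 -0.10424145  0.10125935] [0.62889945 0.06209312 1.21101175]
shift [  0.    0.2 159.3] turn [-0.001 -0.002  0.001]
```

View pics/w1.png

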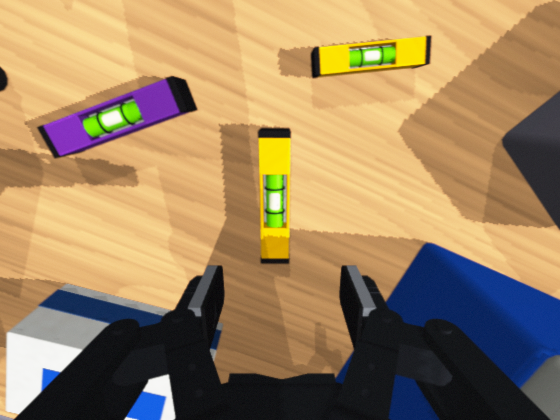

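The wrist view shows the large yellow level at (275,195) between the fingers, with the small yellow one at (372,55) and purple at (110,117). Wrist and top positions agree within 1.5 mm. Now I descend and grip.

play_rows --deltas '[[60,[0,0,60],[0,0,0]],[60,[0,0,120],[0,0,0]],[60,[0,0,159],[0,0,0]],[60,[0,0,159],[0,0,0]],[15,[0,0,159],[0,0,0]],[15,[0,0,159],[0,0,0]],[15,[0,0,159],[0,0,0]],[15,[0,0,159],[0,0,0]]]' --squeeze 40

```text
clock: 5.82
tcp_pos: [0.4908, 0.3475, 0.0128]
orientation: [-0.646, 3.072, -0.0]
contact_force: [-0.2, -1.2, 7.1]
grip_width: 0.0276
```

play_rows --deltas '[[15,[0,0,-60],[0,0,0]],[15,[0,0,-122],[0,0,0]],[15,[0,0,-180],[0,0,0]],[15,[0,0,-200],[0,0,0]]]'

```text
clock: 6.32
tcp_pos: [0.4919, 0.3484, 0.2181]
orientation: [-0.644, 3.066, 0.006]
contact_force: [-1.1, 1.4, -4.3]
grip_width: 0.0275
```

```bash
python3 -c "
from h import *
state();to(.558,-.0185,.2,0.2,False)
im,d,c,o=grab('wrist')
v,u=np.mgrid[0:420:3,0:560:3];px=np.c_[u.ravel(),v.ravel()];P=cloud(c,d,px)
M=R.from_rotvec(o['orientation']).as_matrix();T=(P-o['tcp_pos'])@M*1000
hsv=cv2.cvtColor(im,cv2.COLOR_RGB2HSV)[v.ravel(),u.ravel()]
k=(abs(T[:,0])<90)&(abs(T[:,1])<20)&(hsv[:,0]>19)&(hsv[:,0]<33)&(hsv[:,1]>130)&(T[:,2]<20)
print('level in tool',T[k].min(0),T[k].max(0),cv2.minAreaRect(T[k,:2].astype(np.float32)))
"
```

```text
t 6.33 tcp [0.4919 0.3484 0.2181] jawaz 113.7 z [ 0.008  0.006 -1.   ] F [-1.1  1.4 -4.3] w 0.0275 q [-0.87  0.37  0.19  1.77 -0.08  1.    1.34]
shift [  87.3 -362.5   16.6] turn [0.01  0.004 1.981]
level in tool [ -42.84076448  -14.24749043 -142.0417701 ] [85.87979124 13.73570579 -9.32375052] ((21.517147064208984, -0.30370044708251953), (128.72561645507812, 27.923410415649414), 0.2648109495639801)
```

play_rows --deltas '[[15,[87,-362,17],[0.01,0.004,1.98]],[15,[87,-362,17],[0.01,0.004,1.98]],[15,[87,-362,17],[0.01,0.004,1.98]],[15,[87,-362,17],[0.01,0.004,1.98]],[15,[87,-362,17],[0.01,0.004,1.98]],[15,[87,-362,17],[0.01,0.004,1.98]],[15,[87,-362,17],[0.01,0.004,1.98]],[15,[87,-362,17],[0.01,0.004,1.98]]]'

```text
clock: 7.38
tcp_pos: [0.5577, -0.0187, 0.1999]
orientation: [-1.634, -2.683, -0.001]
contact_force: [0.1, 0.2, -3.0]
grip_width: 0.0269
```

```bash
python3 -c "
from h import *
state();to(.558,-.0185,.2,0.2,False)"
```

```text
t 7.38 tcp [ 0.5577 -0.0187  0.1999] jawaz 27.3 z [ 0.     0.001 -1.   ] F [ 0.1  0.2 -3. ] w 0.0269 q [-0.57  0.36  0.63  1.9  -0.26  0.95  0.65]
shift [ 0.1  0.4 -0.1] turn [ 0.    -0.001  0.473]
```

play_rows --deltas '[[15,[0,0,0],[0,0,0.18]],[15,[0,0,0],[0,0,0.36]],[15,[0,0,0],[0,0,0.473]],[15,[0,0,20],[0,0,0.473]],[15,[0,0,20],[0,0,0.473]]]'

```text
clock: 8.0
tcp_pos: [0.556, -0.0184, 0.1785]
orientation: [-2.215, -2.224, 0.003]
contact_force: [-1.4, -0.5, -2.9]
grip_width: 0.0274
```

```bash
python3 - <<'E'
from h import *
state()
def rect(name):
    im,d,c,o=grab(name)
    v,u=np.mgrid[0:420,0:560];px=np.c_[u.ravel(),v.ravel()];P=cloud(c,d,px)
    hsv=cv2.cvtColor(im,cv2.COLOR_RGB2HSV).reshape(-1,3)
    k=(hsv[:,0]>19)&(hsv[:,0]<33)&(hsv[:,1]>130)&(hsv[:,2]>70)&(P[:,2]>.11)&(abs(P[:,0]-.558)<.06)&(abs(P[:,1]+.0185)<.1)
    Q=P[k];print(name,Q.min(0).round(4),Q.max(0).round(4),np.median(Q,0).round(4),len(Q))
    return im,d,c
rect("wrist");im,d,c=rect("top");rect("side")
v,u=np.mgrid[170:262,235:335];P=cloud(c,d,np.c_[u.ravel(),v.ravel()]);P=P[(P[:,2]>.103)&(P[:,2]<.117)&(abs(P[:,1]+.0185)<.1)]
print("lid",P.min(0),P.max(0))
for _ in range(4):
    A=np.c_[P[:,:2]-[.558,-.0185],np.ones(len(P))];s=np.linalg.lstsq(A,P[:,2],rcond=None)[0];e=P[:,2]-A@s;P=P[abs(e)<2*e.std()]
print("plane",s)
E
```

```text
t 8.0 tcp [ 0.556  -0.0184  0.1785] jawaz 0.2 z [-0.003  0.001 -1.   ] F [-1.4 -0.5 -2.9] w 0.0274 q [-0.64  0.42  0.72  1.93 -0.34  0.93  0.26]
wrist [ 0.5405 -0.0636  0.1864] [0.569  0.0652 0.3206] [0.5548 0.0134 0.203 ] 8748
top [ 0.5423 -0.076   0.1756] [ 0.5544 -0.0707  0.2081] [ 0.546  -0.0735  0.2043] 18
side [ 0.5289 -0.083   0.1668] [0.5773 0.04   0.2492] [ 0.549  -0.0506  0.2025] 225
lid [ 0.47417298 -0.10946987  0.10319961] [0.64100573 0.07225289 0.11610866]
plane [0.00066471 0.0111862  0.10958079]
```

play_rows --deltas '[[15,[-1,2,25],[0,0,0]],[15,[-1,2,45],[0,0,0]],[15,[-1,2,52],[0,0,0]],[15,[-1,2,54],[0,0,0]],[15,[-1,2,56],[0,0,0]],[15,[-1,2,57],[0,0,0]]]'

```text
clock: 8.9
tcp_pos: [0.5602, -0.0197, 0.1238]
orientation: [2.217, 2.225, 0.003]
contact_force: [-0.2, -0.1, -2.3]
grip_width: 0.0275
```

play_rows --deltas '[[15,[0,-1,1],[0,0,0]],[15,[0,-2,2],[0,0,0]],[15,[0,-2,2],[0,0,0]]]'

```text
clock: 9.28
tcp_pos: [0.5581, -0.0197, 0.1218]
orientation: [2.217, 2.226, 0.003]
contact_force: [-0.8, -0.7, -2.1]
grip_width: 0.0268
```

play_rows --deltas '[[15,[0,0,1],[0,0,0]],[15,[0,0,1.5],[0,0,0]],[15,[0,0,1.5],[0,0,0]]]'

```text
clock: 9.65
tcp_pos: [0.5584, -0.0198, 0.1207]
orientation: [2.217, 2.225, 0.004]
contact_force: [-0.4, -0.7, 4.0]
grip_width: 0.0271
```

play_rows --deltas '[[50,[0,0,0],[0,0,0]],[50,[0,0,0],[0,0,0]],[60,[0,0,0],[0,0,0]],[60,[0,0,-40],[0,0,0]],[60,[0,0,-80],[0,0,0]],[60,[0,0,-100],[0,0,0]],[60,[0,0,-100],[0,0,0]]]'

```text
clock: 10.52
tcp_pos: [0.5592, -0.02, 0.222]
orientation: [2.216, 2.224, 0.008]
contact_force: [-0.5, -0.4, 0.5]
grip_width: 0.0599
```

```bash
cat >> h.py <<'E'
def vial(name,zt=.147,show=None):
    """bubble offset along level (towards world +y), level centre; pixels cast on plane zt"""
    im,d,c,o=grab(name)
    ctr=np.array([.558,-.0185])
    v,u=np.mgrid[0:420,0:560];px=np.c_[u.ravel(),v.ravel()];Q=plane(c,px,zt)[:,:2]-ctr
    H=cv2.cvtColor(im,cv2.COLOR_RGB2HSV).reshape(-1,3)
    near=(abs(Q[:,0])<.03)&(abs(Q[:,1])<.085)
    yel=near&(H[:,0]>19)&(H[:,0]<31)&(H[:,1]>130)&(H[:,2]>70)
    gr=near&(abs(Q[:,1])<.045)&(H[:,0]>33)&(H[:,0]<75)&(H[:,1]>120)
    pale=near&(abs(Q[:,1])<.035)&(H[:,1]<120)&(H[:,2]>150)&(abs(Q[:,0]-np.median(Q[gr,0]))<.006)
    f=lambda k:(len(Q[k]),np.percentile(Q[k],[1,50,99],axis=0).round(4).tolist()) if k.any() else None
    print(name,"yellow",f(yel));print(" green",f(gr));print(" pale",f(pale))
    if gr.any() and pale.any():
        g=Q[gr|pale];m=(np.percentile(g[:,1],1)+np.percentile(g[:,1],99))/2
        b=np.percentile(Q[pale,1],[3,97]);print(" bubble off +y mm",(b.mean()-m)*1000,"len",(b[1]-b[0])*1000,"vial mid",m*1000)
    if show: save(show,im,1)
    return im,d,c,o
E
python3 - <<'E'
from h import *
state();vial("wrist",show="pics/w2.png");vial("top")
E
```

```text
t 10.53 tcp [ 0.5592 -0.02    0.222 ] jawaz 0.2 z [ 0.005  0.002 -1.   ] F [-0.5 -0.4  0.5] w 0.0599 q [-0.67  0.36  0.76  1.89 -0.3   1.    0.22]
wrist yellow (3620, [[-0.015, -0.058], [-0.0017, 0.0196], [0.0121, 0.0572]])
 green (1040, [[-0.0093, -0.0244], [-0.0017, -0.0034], [0.0063, 0.0249]])
 pale (225, [[-0.0062, 0.0015], [-0.0017, 0.0087], [0.0029, 0.0165]])
 bubble off +y mm 8.758249069147329 len 14.99690009272851 vial mid 0.21960665955787945
top yellow None
 green None
 pale None
  return _methods._mean(a, axis=axis, dtype=dtype,
  ret = ret.dtype.type(ret / rcount)
```

View pics/w2.png

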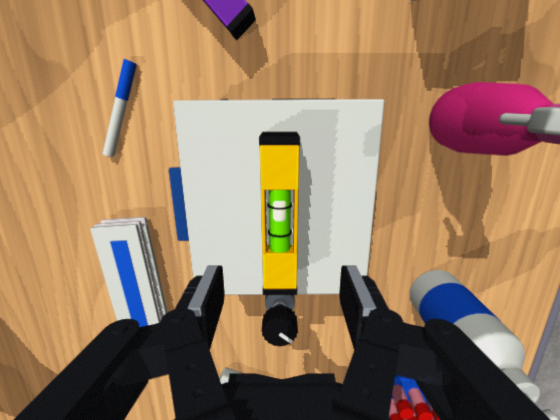

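The wrist view shows the level centred on the shut lid at (280,215), with the bubble at (279,211), towards the machine's left. The knob is at (280,325). The bubble is about 9 mm off, so the knob needs about 2.4 rad clockwise.

```bash
python3 - <<'E'
from h import *
im=cv2.imread("pics/w2.png")[:,:,::-1];c=cam("wrist",r.get_obs())
m=(im.max(2)<45).astype(np.uint8);m[:300]=0;m[:,:255]=0;m[:,308:]=0;m[350:]=0
P=plane(c,np.argwhere(m)[:,::-1],.092)[:,:2]*1000;print(cv2.minEnclosingCircle(P.astype(np.float32)),cv2.minAreaRect(P.astype(np.float32)))
to(.557,-.1665,.18,90)
E
```

```text
((554.9183959960938, -156.92474365234375), 26.078575134277344) ((554.247314453125, -156.96983337402344), (36.610931396484375, 52.040985107421875), 1.0745130777359009)
shift [-146.8   -1.4   39.8] turn [ 0.002 -0.    -1.567]
```

play_rows --deltas '[[60,[-50,-1,0],[0,0,-0.18]],[58,[-100,-1,0],[0,0,-0.36]],[58,[-147,-1,20],[0,0,-0.54]],[58,[-147,-1,40],[0,0,-0.72]],[58,[-147,-1,40],[0,0,-0.9]],[58,[-147,-1,40],[0,0,-1.08]],[58,[-147,-1,40],[0,0,-1.26]],[58,[-147,-1,40],[0,0,-1.44]]]'

```text
clock: 11.62
tcp_pos: [0.5564, -0.1664, 0.178]
orientation: [-0.19, -3.134, -0.003]
contact_force: [-0.5, -0.2, 0.2]
grip_width: 0.0582
```

```bash
python3 - <<'E'
from h import *
state()
im,d,c,o=grab("wrist");save("pics/w3.png",im,1)
v,u=np.mgrid[0:420,0:560];P=cloud(c,d,np.c_[u.ravel(),v.ravel()]);k=(abs(P[:,2]-.092)<.006)&(np.hypot(P[:,0]-.557,P[:,1]+.1665)<.035)&(d.ravel()>0)
print(k.sum(),P[k].min(0),P[k].max(0),P[k].mean(0));
if k.sum()>50:print(cv2.minEnclosingCircle((P[k,:2]*1000).astype(np.float32)))
vial("top")
to(.557,-.1665,.062,90)
E
```

```text
t 11.62 tcp [ 0.5564 -0.1664  0.178 ] jawaz 83.1 z [-0.002  0.002 -1.   ] F [-0.5 -0.2  0.2] w 0.0582 q [-0.13  0.4   0.4   1.86 -0.2   0.92  1.81]
1742 [ 0.53620643 -0.18869972  0.08609123] [ 0.57683212 -0.14902151  0.09386614] [ 0.55502137 -0.16880521  0.09128377]
((556.519287109375, -169.16244506835938), 20.33370590209961)
top yellow (556, [[-0.0193, -0.0584], [-0.0042, -0.0005], [0.0136, 0.0586]])
 green (135, [[-0.0101, -0.0249], [-0.0025, -0.0042], [0.0068, 0.026]])
 pale (24, [[-0.0043, 0.0027], [-0.0005, 0.0086], [0.0033, 0.0168]])
 bubble off +y mm 9.217376298785878 len 13.996342268567364 vial mid 0.528535309004683
shift [-7.000e-01 -1.000e-01  1.163e+02] turn [ 0.002 -0.001 -0.126]
```

View pics/w3.png

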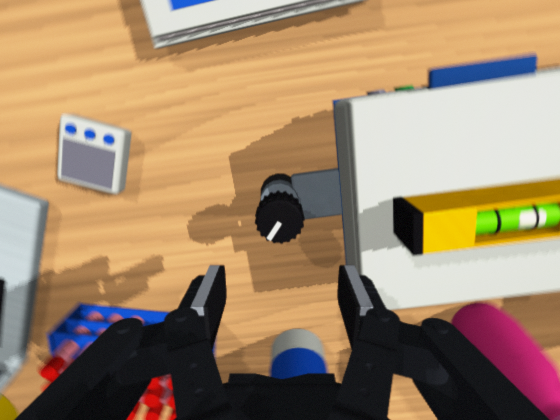

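The wrist view shows the knob at (280,215), midway between the fingers, with the level end at (405,225) well clear. I descend, grip and start turning.

play_rows --deltas '[[58,[-1,-1.5,45],[0,0,-0.12]],[58,[-1,-1.5,90],[0,0,-0.12]],[58,[-1,-1.5,115],[0,0,-0.12]],[58,[-1,-1.5,116],[0,0,-0.12]],[30,[-1,-1.5,116],[0,0,-0.12]],[30,[-1,-1.5,116],[0,0,-0.12]],[30,[-1,-1.5,116],[0,0,-0.12]]]' --squeeze 40

```text
clock: 12.6
tcp_pos: [0.5577, -0.1683, 0.0632]
orientation: [0.01, 3.141, 0.003]
contact_force: [0.1, -0.4, 0.6]
grip_width: 0.0365
```

play_rows --deltas '[[30,[0,0,0],[0,0,0.16]],[30,[0,0,0],[0,0,0.32]],[30,[0,0,0],[0,0,0.48]],[30,[0,0,0],[0,0,0.64]],[30,[0,0,0],[0,0,0.8]],[30,[0,0,0],[0,0,0.96]],[30,[0,0,0],[0,0,1.12]],[30,[0,0,0],[0,0,1.25]]]'

```text
clock: 13.6
tcp_pos: [0.5578, -0.1677, 0.0633]
orientation: [-1.851, -2.537, -0.004]
contact_force: [-0.7, -1.0, -5.7]
grip_width: 0.0369
```

```bash
python3 - <<'E'
from h import *
state();vial("top");vial("side")
E
```

```text
t 13.6 tcp [ 0.5578 -0.1677  0.0633] jawaz 17.8 z [ 0.001  0.002 -1.   ] F [-0.7 -1.  -5.7] w 0.0369 q [-0.29  0.63  0.65  1.94 -0.55  0.75  0.99]
top yellow (558, [[-0.0194, -0.0572], [-0.0041, 0.0037], [0.0136, 0.0604]])
 green (132, [[-0.01, -0.0242], [-0.0024, -0.0038], [0.0068, 0.0261]])
 pale (23, [[-0.0045, 0.0004], [-0.0015, 0.0053], [0.003, 0.0145]])
 bubble off +y mm 6.285347041494618 len 14.005157776744023 vial mid 1.1587787821618118
side yellow (357, [[-0.0294, -0.077], [-0.0132, -0.011], [0.0113, 0.0579]])
 green (50, [[-0.0116, -0.0273], [-0.005, -0.0115], [0.0035, 0.0209]])
 pale (15, [[-0.0087, -0.007], [-0.0032, 0.0001], [0.0008, 0.0097]])
 bubble off +y mm 4.20396539238347 len 15.33199563427966 vial mid -3.216734645487652
```

play_rows --deltas '[[30,[0,0,0],[0,0,0.16]],[30,[0,0,0],[0,0,0.32]],[30,[0,0,0],[0,0,0.48]],[30,[0,0,0],[0,0,0.64]],[30,[0,0,0],[0,0,0.8]],[30,[0,0,0],[0,0,0.96]],[30,[0,0,0],[0,0,1.12]],[30,[0,0,0],[0,0,1.12]]]'

```text
clock: 14.7
tcp_pos: [0.5584, -0.1678, 0.0633]
orientation: [-2.912, -1.177, -0.003]
contact_force: [0.8, -1.6, -3.8]
grip_width: 0.0367
```

play_rows --deltas '[[30,[0,0,0],[0,0,0]],[30,[0,0,0],[0,0,0]],[30,[0,0,0],[0,0,0]],[30,[0,0,0],[0,0,0]],[30,[0,0,0],[0,0,0]],[30,[0,0,0],[0,0,0]],[30,[0,0,0],[0,0,0]],[30,[0,0,0],[0,0,0]]]'

```text
clock: 15.7
tcp_pos: [0.5584, -0.1679, 0.0633]
orientation: [-2.912, -1.177, -0.003]
contact_force: [1.2, -2.2, -4.9]
grip_width: 0.037
```

```bash
python3 - <<'E'
from h import *
state();vial("top");vial("side");vial("wrist")
E
```

```text
t 15.7 tcp [ 0.5584 -0.1679  0.0633] jawaz -46.0 z [ 0.001  0.001 -1.   ] F [ 1.2 -2.2 -4.9] w 0.037 q [-0.46  0.76  0.93  1.95 -0.81  0.86  0.11]
top yellow (187, [[-0.0164, 0.0065], [0.0027, 0.0444], [0.0136, 0.0608]])
 green (12, [[-0.0007, 0.0166], [0.0037, 0.0233], [0.0061, 0.0259]])
 pale None
side yellow (357, [[-0.0293, -0.0743], [-0.0129, -0.0123], [0.011, 0.0583]])
 green (44, [[-0.0114, -0.0267], [-0.0047, -0.0103], [0.0034, 0.021]])
 pale (18, [[-0.0087, -0.0119], [-0.0036, -0.0029], [0.0008, 0.0063]])
 bubble off +y mm 0.14522432062238216 len 17.31970071444652 vial mid -2.961797415137612
wrist yellow (4272, [[0.0164, -0.0688], [0.0257, -0.06], [0.0299, -0.0526]])
 green None
 pale None
  return _methods._mean(a, axis=axis, dtype=dtype,
  ret = ret.dtype.type(ret / rcount)
```

play_rows --deltas '[[58,[0,0,0],[0,0,0]],[58,[0,0,0],[0,0,0]],[58,[0,0,-50],[0,0,0]],[58,[0,0,-110],[0,0,0]],[58,[0,0,-160],[0,0,0]],[58,[0,0,-160],[0,0,0]]]'

```text
clock: 16.6
tcp_pos: [0.5601, -0.1692, 0.2273]
orientation: [2.91, 1.176, 0.012]
contact_force: [-0.1, 1.1, 0.6]
grip_width: 0.0581
```

```bash
python3 - <<'E'
from h import *
state();to(.5565,-.0185,.23,-90)
E
```

```text
t 16.6 tcp [ 0.5601 -0.1692  0.2273] jawaz -46.0 z [ 0.008  0.    -1.   ] F [-0.1  1.1  0.6] w 0.0581 q [-0.62  0.58  1.16  1.84 -0.59  1.12 -0.05]
shift [ 102.1 -110.9   -2.7] turn [ 0.003 -0.008  0.768]
```

play_rows --deltas '[[76,[102,-111,-3],[0,-0.008,0.77]],[76,[102,-111,-3],[0,-0.008,0.77]],[76,[102,-111,-3],[0,-0.008,0.77]],[76,[102,-111,-3],[0,-0.008,0.77]],[76,[102,-111,-3],[0,-0.008,0.77]],[76,[102,-111,-3],[0,-0.008,0.77]]]'

```text
clock: 17.35
tcp_pos: [0.556, -0.019, 0.23]
orientation: [3.139, 0.0, 0.001]
contact_force: [-1.1, -0.4, -0.7]
grip_width: 0.0762
```

```bash
python3 - <<'E'
from h import *
state();vial("wrist",show="pics/w4.png");vial("top");vial("side");to(.5565,-.0185,.16,-90)
E
```

```text
t 17.35 tcp [ 0.556 -0.019  0.23 ] jawaz -90.0 z [ 0.001 -0.003 -1.   ] F [-1.1 -0.4 -0.7] w 0.0762 q [-1.    0.7   1.4   1.9  -0.74  1.21 -0.91]
wrist yellow (5233, [[-0.0136, -0.0574], [0.0064, -0.0011], [0.0218, 0.0573]])
 green (1077, [[-0.006, -0.0252], [0.0024, -0.0003], [0.0098, 0.0253]])
 pale (214, [[-0.0034, -0.0073], [0.0007, 0.0001], [0.0049, 0.0075]])
 bubble off +y mm 0.02028459980195959 len 14.804141450583609 vial mid 0.06713759851486277
top yellow (253, [[-0.0191, -0.0575], [-0.0072, -0.0362], [0.0148, 0.0105]])
 green (52, [[-0.0101, -0.0229], [-0.0032, -0.0156], [0.0063, -0.0025]])
 pale None
side yellow (361, [[-0.0291, -0.077], [-0.0122, -0.0136], [0.0109, 0.0579]])
 green (45, [[-0.0114, -0.0267], [-0.0044, -0.0085], [0.0037, 0.021]])
 pale (18, [[-0.0087, -0.0119], [-0.0036, -0.0029], [0.0008, 0.0063]])
 bubble off +y mm 0.15092975629602856 len 17.31970071444652 vial mid -2.9675028508112584
shift [ 0.2 -0.7 70.3] turn [ 0.002 -0.001 -0.001]
```

View pics/w4.png

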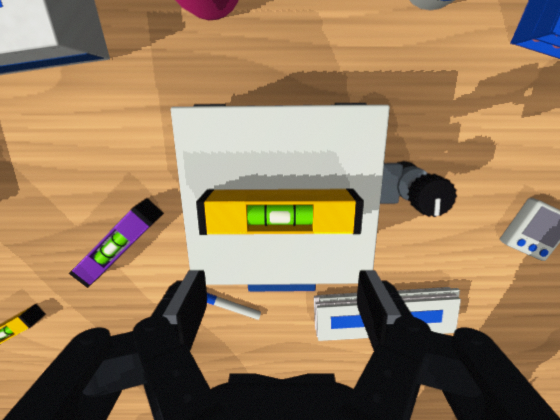

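The wrist view shows the level centred on the lid, with the bubble at (280,216) between its lines, 0.0 mm off. Joint 3 is close to its limit, so I turn the wrist back by half a turn before pressing.

play_rows --deltas '[[76,[0,0,0],[0,0,-0.18]],[76,[0,0,0],[0,0,-0.36]],[76,[0,0,0],[0,0,-0.54]],[76,[0,0,0],[0,0,-0.72]],[76,[0,0,0],[0,0,-0.9]],[76,[0,0,0],[0,0,-1.08]],[76,[0,0,0],[0,0,-1.26]],[76,[0,0,0],[0,0,-1.44]]]'

```text
clock: 18.5
tcp_pos: [0.5562, -0.0195, 0.2306]
orientation: [2.355, 2.076, 0.001]
contact_force: [0.4, -1.4, 0.5]
grip_width: 0.0759
```

play_rows --deltas '[[76,[0,0,0],[0,0,-0.18]],[76,[0,0,0],[0,0,-0.36]],[76,[0,0,0],[0,0,-0.54]],[76,[0,0,0],[0,0,-0.72]],[76,[0,0,0],[0,0,-0.9]],[76,[0,0,0],[0,0,-1.08]],[76,[0,0,0],[0,0,-1.26]],[76,[0,0,0],[0,0,-1.44]]]'

```text
clock: 19.5
tcp_pos: [0.5561, -0.02, 0.231]
orientation: [0.392, 3.114, -0.001]
contact_force: [0.9, 0.3, -0.8]
grip_width: 0.0755
```

```bash
python3 - <<'E'
from h import *
state();to(.5578,-.0182,.16,90);vial("wrist")
E
```

```text
t 19.5 tcp [ 0.5561 -0.02    0.231 ] jawaz 75.7 z [ 0.003 -0.001 -1.   ] F [ 0.9  0.3 -0.8] w 0.0755 q [-0.61  0.32  0.66  1.88 -0.23  1.01  1.48]
shift [-1.   2.2 71. ] turn [-0.001  0.003 -0.25 ]
wrist yellow (5171, [[-0.0246, -0.0573], [-0.0086, 0.0034], [0.0116, 0.0575]])
 green (1016, [[-0.0125, -0.0249], [-0.0053, 0.001], [0.0036, 0.0253]])
 pale (207, [[-0.0079, -0.0075], [-0.0035, 0.0004], [0.0006, 0.0081]])
 bubble off +y mm 0.17334338209386682 len 14.847528004859925 vial mid 0.16049317025722093
```

play_rows --deltas '[[76,[0,2,0],[0,0,-0.18]],[76,[0,2,0],[0,0,-0.25]],[76,[0,2,40],[0,0,-0.25]],[76,[0,2,70],[0,0,-0.25]],[76,[0,2,84],[0,0,-0.25]],[76,[0,2,86],[0,0,-0.25]]]'

```text
clock: 20.3
tcp_pos: [0.5567, -0.0185, 0.1448]
orientation: [-0.008, 3.14, -0.002]
contact_force: [-0.4, 0.4, -0.5]
grip_width: 0.076
```

```bash
python3 - <<'E'
from h import *
state();im,d,c,o=vial("side");to(.5563,-.0182,.14,90)
save("pics/s5.png",im[170:270,230:370],4)
E
```

```text
t 20.3 tcp [ 0.5567 -0.0185  0.1448] jawaz 90.3 z [ 0.002 -0.001 -1.   ] F [-0.4  0.4 -0.5] w 0.076 q [-0.51  0.43  0.56  1.95 -0.3   0.84  1.78]
side yellow (312, [[-0.0293, -0.0781], [-0.0152, -0.0147], [0.0112, 0.0546]])
 green (30, [[-0.0114, -0.0257], [-0.0077, 0.0095], [0.0018, 0.0212]])
 pale (12, [[-0.0087, -0.012], [-0.0053, -0.0035], [-0.0022, 0.0038]])
 bubble off +y mm -1.9771707546692596 len 15.194039328357698 vial mid -2.1175445754668885
shift [0.9 0.3 5.3] turn [-0.001  0.003  0.005]
```

View pics/s5.png

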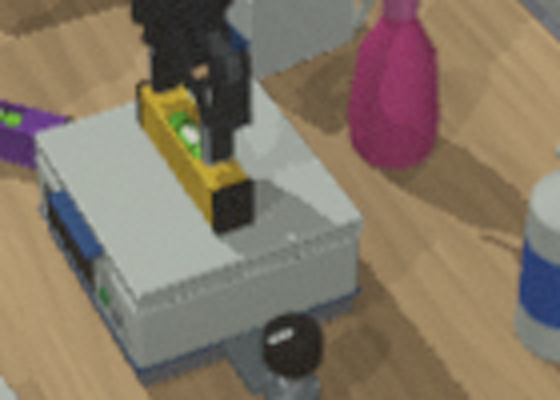

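The side view shows both fingertips above the level's flat tops, on either side of the vial, with the right tip at about (215,155). I'll descend slowly to contact.

play_rows --deltas '[[76,[0,0,4],[0,0,0]],[76,[0,0,6],[0,0,0]],[76,[0,0,7],[0,0,0]],[76,[0,0,7],[0,0,0]]]'

```text
clock: 20.85
tcp_pos: [0.5572, -0.0185, 0.1385]
orientation: [-0.009, 3.138, -0.001]
contact_force: [-0.5, -0.6, -0.1]
grip_width: 0.0757
```

play_rows --deltas '[[76,[0,0,1],[0,0,0]],[76,[0,0,2],[0,0,0]],[76,[0,0,2.5],[0,0,0]],[76,[0,0,2.5],[0,0,0]]]'

```text
clock: 21.35
tcp_pos: [0.5581, -0.0184, 0.1371]
orientation: [-0.009, 3.137, -0.001]
contact_force: [-2.1, 0.2, 8.6]
grip_width: 0.0761
```

play_rows --deltas '[[76,[0,0,1.2],[0,0,0]],[76,[0,0,1.2],[0,0,0]],[76,[0,0,1.2],[0,0,0]],[76,[0,0,1.2],[0,0,0]],[76,[0,0,1.2],[0,0,0]],[76,[0,0,1.2],[0,0,0]],[76,[0,0,1.2],[0,0,0]],[76,[0,0,1.2],[0,0,0]]]'

```text
clock: 22.35
tcp_pos: [0.5588, -0.0184, 0.137]
orientation: [-0.009, 3.135, 0.0]
contact_force: [-2.7, 0.5, 10.4]
grip_width: 0.0757
```

```bash
python3 - <<'E'
from h import *
state();im,d,c,o=vial("wrist",show="pics/w6.png");s,*_=vial("side");t,*_=vial("top")
print([r.get_obs()["contact_force"].round(1).tolist()])
a=cv2.resize(im,(560,420));b=cv2.resize(s[180:240,255:315],(240,240));e=cv2.resize(t[170:250,250:330],(240,180))
save("pics/m6.png",np.hstack([a,np.vstack([b,e])]))
E
```

```text
t 22.35 tcp [ 0.5588 -0.0184  0.137 ] jawaz 90.3 z [ 0.006  0.    -1.   ] F [-2.7  0.5 10.4] w 0.0757 q [-0.51  0.44  0.55  1.96 -0.31  0.82  1.79]
wrist yellow (12127, [[-0.0295, -0.0561], [-0.0151, -0.0006], [0.0122, 0.0562]])
 green (2044, [[-0.0115, -0.025], [-0.0053, -0.001], [0.0028, 0.025]])
 pale (454, [[-0.0076, -0.0074], [-0.0036, -0.0], [0.0004, 0.0075]])
 bubble off +y mm 0.23667790482011403 len 14.32290463011607 vial mid -0.037380381681486816
side yellow (276, [[-0.0284, -0.0797], [-0.0162, -0.0153], [0.0116, 0.0551]])
 green (37, [[-0.0102, -0.0275], [-0.0059, 0.0078], [0.0044, 0.0224]])
 pale (13, [[-0.0073, -0.0119], [-0.0032, -0.0035], [-0.0005, 0.0063]])
 bubble off +y mm -0.25745192161130087 len 17.68037396481277 vial mid -2.558210833201225
top yellow None
 green None
 pale None
[[-2.6, 1.5, 10.0]]
  return _methods._mean(a, axis=axis, dtype=dtype,
  ret = ret.dtype.type(ret / rcount)
```

View pics/m6.png

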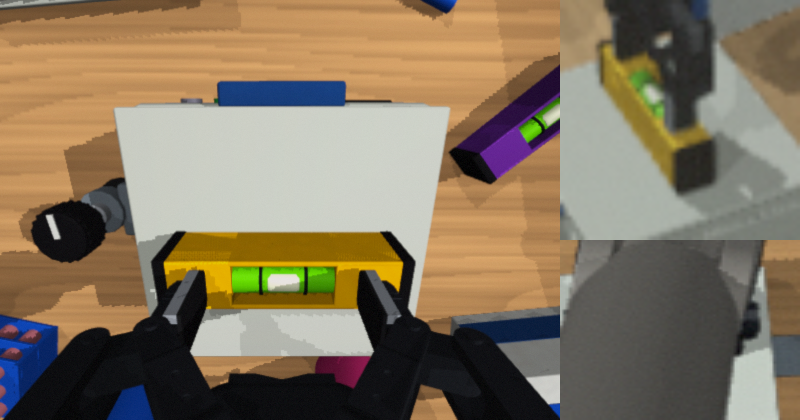

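The view shows both fingertips on the flat tops at (185,300) and (380,300), with the bubble at (283,281) between the lines. The offset is 0.2 mm at 10 N. Handing in while still pressing.

```bash
python3 -c "
from h import *
r.hand_in();state()"
```

```text
the job is handed in; nothing more can be done
the job is handed in; nothing more can be done
```

The job is done and handed in, with the arm still pressing on the level. The last clock reading was about 22.5 s, well inside the 72 s limit.

- **Lid:** I pushed it shut against its stop. The lid face then measured flat from front to back (0.0007 slope) at about 109.6 mm above the desk.
- **Level:** I laid the larger yellow level across the middle of the lid, about 2 mm off centre front to back. The two ends of the level look alike, so I could not tell which is its +x end.
- **Knob:** I turned it about 2.37 rad clockwise. The bubble went from about 9 mm towards the machine's left to within 0.2 mm of the middle.
- **Pressing:** Both fingertips rest on the flat tops either side of the vial. The upward force read 10.0–10.4 N, with about 2.7 N sideways.

**Last checks:** The wrist camera put the bubble 0.24 mm from the middle. The side view gave -0.26 mm, but a finger partly covered the vial. The top camera could not see the vial because the arm was in the way. I did not re-measure the other items on the desk, but I never touched them.

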